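# Wipe stone chips off the slanted showcase glass

### The arm

A 6-joint arm with a two-finger parallel gripper is mounted at the origin on the work surface. World frame = base frame: x ahead of the robot, y to its left, z up, the work surface at z = 0. Lengths are in mm, angles in rad, forces in N, time in s.
With the tool pointing down it reaches from about 250 to 775 mm from the base axis. Payload 4 kg.
Tool frame: the origin (TCP) lies at the very end of the fingers, on their centre line; the grasp point (between the pads) lies 19 mm behind it; z points along the fingers, y is the line along which they close (so a half turn about z gives the same grasp; the last joint's range is limited). The gripper opens to 85 mm and grips with 20 to 120 N. Pads are 22 mm wide; open, the fingers measure 114 mm over their backs; the gripper's body (76 mm by 85 mm) begins 54 mm behind the grasp point. The pads swing forward as they close: fully open they stand 13 mm farther back than shut.
Start: joints at [-1.447, 0.087, 1.371, -0, 1.684, -0.103], TCP at [123.669, -535.933, 231.341] pointing down, gripper open.
Joint ranges: [-3.1, 3.1], [-0.76, 2.03], [0.27, 2.55], [-1.08, 4.22], [0.17, 2.65], [-2.57, 2.57]. Speed limits (rad/s): [2.79, 2.79, 3.14, 3.14, 3.14, 3.14].

### API

Orientations are given as a unit quaternion [x, y, z, w].
In Python, from rig import manip, cams gives the robot as it stands.
- The arm moves only by the tool send_rows, never from a script. Its argument "increments" is a list of rows, each an object with "delta_rot": the turn, a rotation vector about the tool's x, y, z in degrees, a list of three; "xyz": the shift along the tool's x, y, z in mm, a list of three; "hand": the gripper's target within -1 to 1 (fully open at 1, half-way at 0, shut at -1). A call has 1 to 8 rows; each row shifts and turns the commanded pose from where the row before left it, along the tool's axes as they then stand; what a row does not reach is not made up. A row lasts 1/12 s, in which the tool goes at most 41.7 mm and 7.16 degrees, less where a joint would pass 70% of its speed; a pose out of reach is approached as far as the arm can. A call with a gripper value outside its range is refused whole. The fingers move at their own pace and stop on an object; "force" is the grip in N (left out, the last holds). Time passes only in rows, so rows that do not move let the fingers close. It gives the time, the measured TCP pose, the force, the opening and the grip force at its end, in the units of the state.
- manip.get_state(): the state, without advancing time (a new reading comes with each control period).
- cams.snapshot(name): name is "scene" or "top" or "wrist"; returns a dict with "pixels" (400x640x3 uint8, red, green, blue), "fovy" (degrees; the focal length in pixels is half the picture's height over the tangent of half this angle, whatever the lens; pixels are square), "cx", "cy" (the principal point, pixels), "world_from_camera" (4x4, takes a point from camera to world coordinates); the wrist camera has in their place "mount" (4x4, takes a point from camera to tool coordinates, whose origin is the TCP and whose axes are the flange's). Camera axes: x right, y down, z forward; pixel columns grow to the right and rows downward; lengths in mm; the calibration is good to about 2 mm. A picture is of the moment at which its call begins: read the wrist's pose just before it. There is no depth.
- manip.sign_off(): hands the job in; it is judged then, once.
The state is a dict: "time_s": time; "joint_positions": joint angles; "qd": joint speeds; "effort": joint torques, N m; "tool_pos": TCP position; "ee_rot": TCP orientation; "ft_force": force on the tool from outside, world axes, zero at the start; "wrist_torque": the same for the moment, N m; "opening": opening from 0.0 (shut) to 1.0 (fully open); "gripper_force": force on a finger pad.
Only numpy, scipy, OpenCV 4.12 (cv2) and the standard library are available. Lean on these libraries where they do the work, as an engineer would, in place of code of your own. Each camera call takes 0.05 s, during which the arm holds its last target. There are 200 camera calls.

### The job

Splinters of the stone wall have fallen on the slanted glass of the showcase. Take the felt-soled wiping block and wipe all four down off the glass into the gutter at its foot: start against the top of the glass above the chips, lay the sole flat on the glass and keep it lightly pressed on as you stroke down, never bearing on an edge nor pushing the glass in, for it rests on a sprung alarm switch. Touch the glass and the chips lying on it with nothing but the block, then stand the block back on the middle of its pad and let go, leaving the things around undisturbed.

Things in the scene. Friction and masses are not known exactly. Their poses are not given: they have to be found in the camera images.
- showcase: Black slant-topped display case, fixed, with an open metal gutter along its foot on the side away from the robot. Origin on the counter under the glass's centre; x level, towards the glass's high side (towards the robot); y to the robot's right, z up. Gutter inside: x -212 to -104 mm, y -127 to 127, floor 6 mm high, outer wall 34, end walls 42, wall under the glass 60. Glass low edge near x -108, 70 to 81 mm high; high edge near x 108, up to 187 mm.
- deck: The showcase's fixed sloping metal frame, 26 degrees from level, with the glass pane in it (240 mm up the slope, 230 wide between the side rims). Origin 134 mm above the counter; x up the slope, y level (robot's right), z square off the glass. Rims end 8 mm above z=0. The glass lies parallel, 0 to 12 mm below z=0, unknown, to be felt. No lip at the low edge. The top 60 mm start clear of chips.
- pane (a joint): How far the glass is pushed in, square to itself (m): 0 when untouched, grows as it goes in. It sits firm against a stop up to about 15 N, then yields some 2 N per mm; the alarm trips at 1.5 mm.
- chip1_c (a point): Flat splinter of pale cream stone, about 62 x 38 mm, somewhere between 6 and 12 mm thick, 25 to 50 g; point at the centre of its upper face, z along its thickness. At the start it lies flat, held by friction, in the upper left quarter of the glass (upper = +x, left = +y of the glass), turned any way.
- chip2_c (a point): Flat splinter of pale cream stone, about 56 x 40 mm, somewhere between 6 and 12 mm thick, 25 to 50 g; point at the centre of its upper face, z along its thickness. At the start it lies flat, held by friction, in the upper right quarter of the glass (upper = +x, left = +y of the glass), turned any way.
- chip3_c (a point): Flat splinter of pale cream stone, about 60 x 34 mm, somewhere between 6 and 12 mm thick, 25 to 50 g; point at the centre of its upper face, z along its thickness. At the start it lies flat, held by friction, in the lower left quarter of the glass (upper = +x, left = +y of the glass), turned any way.
- chip4_c (a point): Flat splinter of pale cream stone, about 58 x 40 mm, somewhere between 6 and 12 mm thick, 25 to 50 g; point at the centre of its upper face, z along its thickness. At the start it lies flat, held by friction, in the lower right quarter of the glass (upper = +x, left = +y of the glass), turned any way.
- block_c (a point): Wooden wiping block with grey felt sole, 66 mm high, about 0.16 kg: a sole part 40 mm (x) x 115 mm (y) x 22 mm high, and centred on it a grip 28 mm (x) x 60 mm (y) x 44 mm high. Site at mid-height, 33 mm above the sole's underside; z up out of the grip, x across the block, y along it. It stands on its pad at the start; it is the same turned by half a turn.
- pad: Dark rubber pad 90 x 160 mm and 4 mm thick, fixed on the counter left or right of the showcase; origin at the centre of its underside, x across it, y along it. The block stands on it at the start, and belongs there.
- case: Closed dark wooden jewel case 85 x 110 x 49 mm, on the other side of the showcase. Bystander, to be left alone. Origin at the centre of its underside.
- ledger: Closed black notebook 100 x 140 x 21 mm, left of the showcase, farther off. Bystander. Origin at the centre of its underside.
- loupe: Dark round eyeglass stand, 68 mm across, 64 mm high, right of the showcase, farther off. Bystander. Origin at the centre of its underside.
Mind the look-alikes: they are no part of the job. Leave any blue, orange or yellow look-alike of the part that bears block_c alone.

How it is judged (in metres and radians):
On the way, in this order (a step that is already met when the one before it is completed fails the run):
1. the block's sole is pressed flat on the glass near its top, above the chips (contact force between block and pane above 1 N and angle between the z axis of block_c and the z axis of deck, either way round below 0.15 rad and x of block_c in the frame of deck between 0.06 and 0.13 m), for 0.1 s.
2. stroking down, the sole is still pressed flat on the lower half of the glass (contact force between block and pane above 1 N and angle between the z axis of block_c and the z axis of deck, either way round below 0.15 rad and x of block_c in the frame of deck between -0.08 and -0.02 m), for 0.1 s.
3. all four chips lie in the gutter (x of chip1_c in the frame of showcase between -0.214 and -0.09 m and y of chip1_c in the frame of showcase between -0.128 and 0.128 m and z of chip1_c in the frame of showcase between 0 and 0.055 m and x of chip2_c in the frame of showcase between -0.214 and -0.09 m and y of chip2_c in the frame of showcase between -0.128 and 0.128 m and z of chip2_c in the frame of showcase between 0 and 0.055 m and x of chip3_c in the frame of showcase between -0.214 and -0.09 m and y of chip3_c in the frame of showcase between -0.128 and 0.128 m and z of chip3_c in the frame of showcase between 0 and 0.055 m and x of chip4_c in the frame of showcase between -0.214 and -0.09 m and y of chip4_c in the frame of showcase between -0.128 and 0.128 m and z of chip4_c in the frame of showcase between 0 and 0.055 m), for 0.2 s.
At the end, for the whole second after the job is handed in: All four chips are inside the gutter (middle of each upper face between its walls and lower than 55 mm above the counter), at rest; the block stands upright on its pad (within 6 degrees, its centre within 35 mm of the pad's centre), released and at rest (all of step 3 and angle between block_c's own z axis and vertical below 0.1 rad and horizontal distance between block_c and pad below 0.035 m and z of block_c in the frame of pad between 0.03 and 0.042 m and linear speed of each of block, chip1, chip2, chip3, chip4 below 0.02 m/s); the robot touches nothing.
It fails at once if a bystander (jewel case, notebook or eyeglass stand) is shifted by more than 15 mm (distance of any of case, ledger, loupe from where it was at the start of the episode above 0.015 m).
It fails at once if the glass is pushed in by more than 1.5 mm, which sets off the alarm (value of joint pane above 0.0015 m).
It fails at once if the block bears on the glass (over 4 N) on an edge, its sole more than 17 degrees from flat (contact force between block and pane above 4 N and angle between the z axis of block_c and the z axis of deck, either way round above 0.3 rad).
It fails at once if a chip lying on the glass is pushed by the robot itself rather than with the block ((x of chip1_c in the frame of showcase above -0.1 m and contact force between any of the arm, the fingers and chip1 above 1 N) or (x of chip2_c in the frame of showcase above -0.1 m and contact force between any of the arm, the fingers and chip2 above 1 N) or (x of chip3_c in the frame of showcase above -0.1 m and contact force between any of the arm, the fingers and chip3 above 1 N) or (x of chip4_c in the frame of showcase above -0.1 m and contact force between any of the arm, the fingers and chip4 above 1 N)).
It fails at once if the robot itself presses on the glass (over 5 N) (contact force between any of the arm, the fingers and pane above 5 N).
It also fails if it takes over 72 s, if anything falls off the work surface, if the arm or the gripper's body presses on something with over 40 N, if the wrist force passes 120 N, or if a joint passes its speed limit or range.

## Working session

There is one attempt and no reset: what is moved stays moved. The work goes in short steps, Python scripts to look and compute and a tool call to move; the robot and the scene stay as the last step left them, time stands still between calls to the robot, and variables do not carry over. Pictures are saved under pics/ and viewed, at most 10 in all, crops included, and the job is handed in when it is done.

Besides the shell and the picture viewer there is one more tool, called after "Call:" as name([rows], argument=value, ...), one row to a line, values as JSON. send_rows: Moves the arm, as the interface text tells. Its arguments: {"type":"object","properties":{"increments":{"type":"array"},"force":{"type":"number"}},"required":["increments"]}

```bash
ls; mkdir -p pics; python3 - <<'E'
from rig import manip,cams
import cv2,numpy as np
print(manip.get_state())
for n in("scene","top"):
    s=cams.snapshot(n);cv2.imwrite(f"pics/{n}0.png",s["pixels"][...,::-1])
    np.savez(f"pics/{n}0.npz",**s)
    print(n,s["fovy"],s["cx"],s["cy"],np.round(s["world_from_camera"],3).tolist())
E
```

```text
pics
{'time_s': 0.0, 'joint_positions': array([-1.44710876e+00,  8.79758542e-02,  1.37230998e+00,  6.29029930e-06,
        1.68359043e+00, -1.03101227e-01]), 'qd': array([ 0.00057663, -0.00061435,  0.00032556,  0.0003901 ,  0.00054471,
       -0.00208118]), 'effort': array([ 1.36668819e-03, -3.51869702e+01, -3.13272429e+01,  1.14041529e-05,
        1.08586726e-02, -2.97964725e-06]), 'tool_pos': array([ 123.60072776, -535.40680802,  230.09945836]), 'ee_rot': array([ 9.93577054e-01,  1.13151819e-01, -8.62721914e-06, -1.14177979e-03]), 'ft_force': array([-0.04043186, -0.41095116, -0.94268008]), 'wrist_torque': array([-0.01467285,  0.00340482, -0.00092618]), 'gripper_force': 0.0, 'opening': 1.0011871654093236}
scene 50.01932115610846 319.37181258328764 193.9280407992236 [[-0.434, 0.641, -0.633, 1226.95], [0.901, 0.313, -0.301, 379.872], [0.005, -0.701, -0.713, 1005.667], [0.0, 0.0, 0.0, 1.0]]
top 44.496897412703106 327.3104450481366 195.98142789269767 [[-0.002, -0.994, 0.111, 294.376], [-1.0, 0.005, 0.023, -20.717], [-0.023, -0.111, -0.994, 1418.558], [0.0, 0.0, 0.0, 1.0]]
```

View pics/scene0.png

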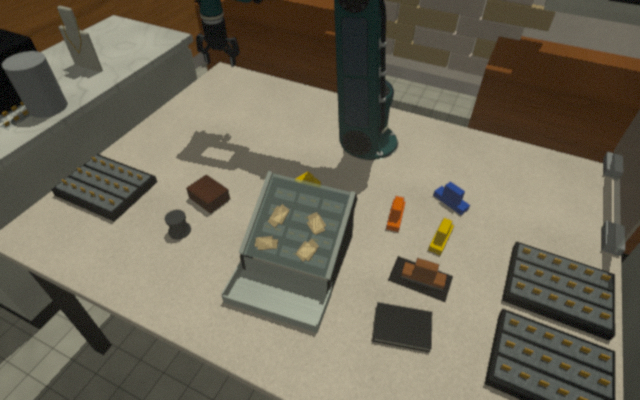

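View pics/top0.png

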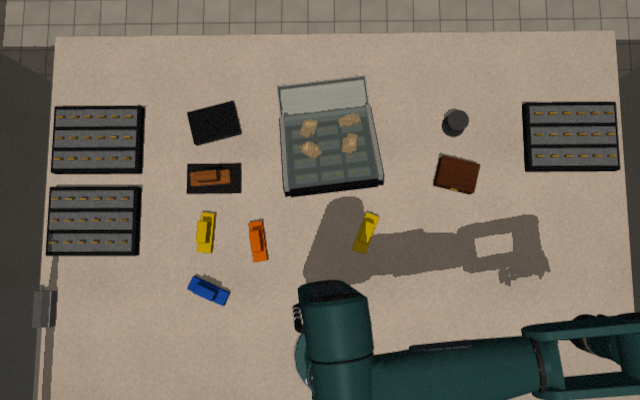

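The scene view shows the showcase (centre ~300,240), the wooden block on its dark pad (422,275), and the notebook at (403,327). In the top view the candidates for the block are: brown block on the dark pad (211,178), yellow (206,231), orange (258,240), blue (208,290) and yellow (366,232). Only the brown one has a wood colour and stands on a pad, so it fits. I'll confirm with an enlarged crop.

```bash
python3 - <<'E'
import cv2
im=cv2.imread("pics/top0.png")[70:205,180:390]
cv2.imwrite("pics/crop1.png",cv2.resize(im,None,fx=3.8,fy=3.8,interpolation=cv2.INTER_CUBIC))
E
```

```text
(no output)
```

View pics/crop1.png

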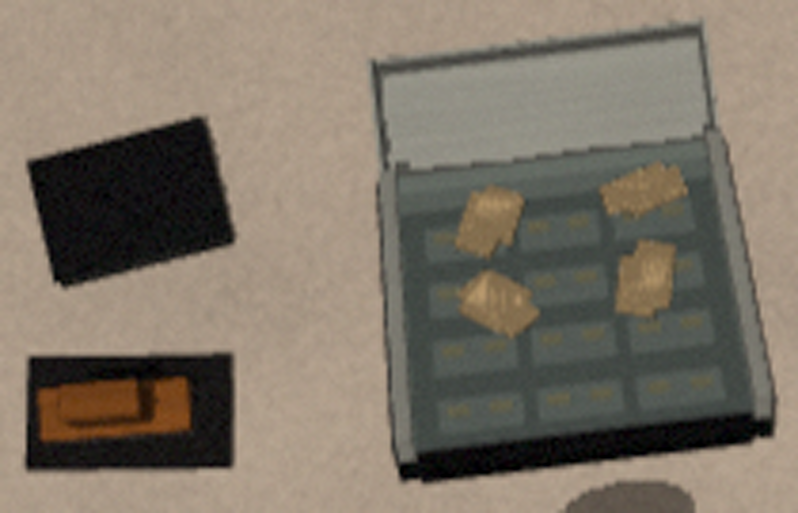

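The crop confirms it: the wooden block with sole and grip stands on the dark pad (crop 27-234, 353-467). The four chips, rim and gutter corners are all readable.

```bash
cat > h.py <<'E'
import numpy as np
def ray(s,px):
    f=200/np.tan(np.radians(float(s["fovy"]))/2);W=s["world_from_camera"]
    d=W[:3,:3]@[(px[0]-s["cx"])/f,(px[1]-s["cy"])/f,1];return W[:3,3],d
def onz(s,px,z):
    o,d=ray(s,px);return o+d*(z-o[2])/d[2]
def onplane(s,px,p,n):
    o,d=ray(s,px);return o+d*(np.dot(np.subtract(p,o),n)/np.dot(d,n))
E
python3 - <<'E'
from h import *
s=dict(np.load("pics/top0.npz"))
def c(p):return (p[0]/3.8+180-.5,p[1]/3.8+70-.5)
def show(n,pts,z):
    P=np.array([onz(s,c(p),z) for p in pts]);print(n,P[:,:2].round(0).tolist(),"mean",P.mean(0)[:2].round(1),"edges",np.linalg.norm(P-np.roll(P,-1,0),axis=1).round(0), "ang",[round(float(np.degrees(np.arctan2(*(b-a)[1::-1]))),1) for a,b in zip(P,np.roll(P,-1,0))]);return P
show("pad",[(28,355),(233,353),(234,467),(27,467)],4)
show("sole",[(38,390),(188,377),(190,430),(40,442)],26)
show("grip",[(57,383),(138,378),(142,418),(60,427)],70)
show("gutter",[(374,62),(702,24)],42)
show("rimhi",[(400,463),(773,420)],194)
show("rimlo",[(382,170),(720,130)],88.6)
# masks refine: block
im=s["pixels"][...,::-1];import cv2
hsv=cv2.cvtColor(im,cv2.COLOR_BGR2HSV);print(hsv[180,205],hsv[150,350])
print(hsv[171,212],hsv[174,200])
E
```

```text
pad [[553.0, 427.0], [554.0, 267.0], [465.0, 264.0], [465.0, 425.0]] mean [509.2 345.8] edges [160.  89. 161.  88.] ang [-89.8, -178.5, 89.7, 1.2]
sole [[522.0, 411.0], [531.0, 297.0], [490.0, 294.0], [482.0, 409.0]] mean [506.4 352.7] edges [115.  41. 115.  40.] ang [-85.3, -176.7, 94.3, 3.9]
grip [[520.0, 384.0], [523.0, 324.0], [493.0, 320.0], [487.0, 381.0]] mean [505.9 352. ] edges [60. 30. 61. 33.] ang [-86.8, -173.0, 96.0, 5.5]
gutter [[772.0, 155.0], [800.0, -97.0]] mean [786.1  28.8] edges [253. 253.] ang [-83.8, 96.2]
rimhi [[444.0, 115.0], [471.0, -133.0]] mean [457.7  -8.8] edges [250. 250.] ang [-83.7, 96.3]
rimlo [[674.0, 142.0], [702.0, -107.0]] mean [688.1  17.6] edges [250. 250.] ang [-83.6, 96.4]
[ 14 196  78] [ 17 102 132]
[ 14 196 113] [ 12 190 110]
```

```bash
cat >> h.py <<'E'
from scipy.spatial.transform import Rotation as R
O=np.array([572.5,5,134.]); a=np.radians(-173.7); t=np.radians(26)
X=np.array([np.cos(a),np.sin(a),0]); Z=np.array([0,0,1.]); Y=np.cross(Z,X)
DX=np.cos(t)*X+np.sin(t)*Z; DZ=np.cross(DX,Y); D=np.c_[DX,Y,DZ]   # deck axes in world
def down(yawy):  # tool down with tool y at world angle yawy (deg)
    y=np.array([np.cos(np.radians(yawy)),np.sin(np.radians(yawy)),0]);z=-Z
    return np.c_[np.cross(y,z),y,z]
def deckR():  # tool z into glass, tool y down the slope
    y=-DX;z=-DZ;return np.c_[np.cross(y,z),y,z]
def deckpos(p): return O+D@np.array(p,float)
def indeck(w): return D.T@(np.array(w)-O)
def plan(pos,M,p0,q0):
    R0=q0 if isinstance(q0,np.ndarray) and q0.shape==(3,3) else R.from_quat(q0).as_matrix()
    print("shift(tool now)",(R0.T@(np.array(pos)-p0)).round(1),"turn deg",np.degrees(R.from_matrix(R0.T@M).as_rotvec()).round(2),
      "shift(tool after)",(M.T@(np.array(pos)-p0)).round(1))
E
python3 - <<'E'
from h import *
import cv2
from rig import manip
print(D.round(3))
s=dict(np.load("pics/top0.npz"));hsv=cv2.cvtColor(s["pixels"],cv2.COLOR_RGB2HSV)
m=cv2.inRange(hsv,(10,75,90),(24,190,255));roi=np.zeros_like(m);roi[100:165,283:375]=255;m&=roi
n,l,st,c=cv2.connectedComponentsWithStats(m)
for i in range(1,n):
    if st[i,4]<40: continue
    ys,xs=np.where(l==i)
    P=np.array([indeck(onplane(s,(x,y),O+2*DZ,DZ)) for x,y in zip(xs,ys)])
    print(st[i],"c",P.mean(0)[:2].round(0),"x",P[:,0].min().round(),P[:,0].max().round(),"y",P[:,1].min().round(),P[:,1].max().round())
st=manip.get_state()
plan([506,352,250],down(4.5),st["tool_pos"],st["ee_rot"])
E
```

```text
[[-0.893  0.11   0.436]
 [-0.099 -0.994  0.048]
 [ 0.438  0.     0.899]]
[338 113  23  14 209] c [-82.  64.] x -105.0 -60.0 y 33.0 94.0
[299 119  19  19 227] c [-71. -50.] x -102.0 -38.0 y -77.0 -24.0
[342 133  16  20 252] c [-1. 56.] x -36.0 30.0 y 33.0 79.0
[300 141  22  18 241] c [  6. -49.] x -24.0 35.0 y -77.0 -22.0
shift(tool now) [ 572.2 -778.8  -18. ] turn deg [ -0.09  -0.09 -81.5 ] shift(tool after) [854.7 450.9 -19.8]
```

Call:
send_rows([
  {"delta_rot": [0,0,-6.8],"xyz": [0,0,-5],"hand": 1},
  {"delta_rot": [0,0,-6.8],"xyz": [0,0,-5],"hand": 1},
  {"delta_rot": [0,0,-6.8],"xyz": [0,0,-5],"hand": 1},
  {"delta_rot": [0,0,-6.8],"xyz": [0,0,-5],"hand": 1},
  {"delta_rot": [0,0,-6.8],"xyz": [0,0,0],"hand": 1},
  {"delta_rot": [0,0,-6.8],"xyz": [0,0,0],"hand": 1},
])

```text
time_s: 0.6
tool_pos: [123.7, -535.9, 251.2]
ee_rot: [0.89, 0.455, 0.0, -0.0]
ft_force: [-0.0, 0.1, -0.1]
opening: 1.0
gripper_force: 0.0
```

Call:
send_rows([
  {"delta_rot": [0,0,-6.8],"xyz": [0,0,0],"hand": 1},
  {"delta_rot": [0,0,-6.8],"xyz": [0,0,0],"hand": 1},
  {"delta_rot": [0,0,-6.8],"xyz": [0,0,0],"hand": 1},
  {"delta_rot": [0,0,-6.8],"xyz": [0,0,0],"hand": 1},
  {"delta_rot": [0,0,-6.8],"xyz": [0,0,0],"hand": 1},
  {"delta_rot": [0,0,-6.8],"xyz": [0,0,0],"hand": 1},
])

```text
time_s: 1.1
tool_pos: [123.6, -535.6, 250.6]
ee_rot: [0.676, 0.737, 0.0, -0.001]
ft_force: [0.5, -0.1, 0.2]
opening: 0.997
gripper_force: 0.0
```

Call:
send_rows([
  {"delta_rot": [0,0,0],"xyz": [35,18.5,0],"hand": 1},
  {"delta_rot": [0,0,0],"xyz": [35,18.5,0],"hand": 1},
  {"delta_rot": [0,0,0],"xyz": [35,18.5,0],"hand": 1},
  {"delta_rot": [0,0,0],"xyz": [35,18.5,0],"hand": 1},
  {"delta_rot": [0,0,0],"xyz": [35,18.5,0],"hand": 1},
  {"delta_rot": [0,0,0],"xyz": [35,18.5,0],"hand": 1},
  {"delta_rot": [0,0,0],"xyz": [35,18.5,0],"hand": 1},
  {"delta_rot": [0,0,0],"xyz": [35,18.5,0],"hand": 1},
])

```text
time_s: 1.77
tool_pos: [248.8, -243.0, 250.8]
ee_rot: [0.679, 0.735, 0.0, -0.0]
ft_force: [2.0, -0.3, -0.5]
opening: 1.001
gripper_force: 0.0
```

Call:
send_rows([
  {"delta_rot": [0,0,0],"xyz": [35,18.5,0],"hand": 1},
  {"delta_rot": [0,0,0],"xyz": [35,18.5,0],"hand": 1},
  {"delta_rot": [0,0,0],"xyz": [35,18.5,0],"hand": 1},
  {"delta_rot": [0,0,0],"xyz": [35,18.5,0],"hand": 1},
  {"delta_rot": [0,0,0],"xyz": [35,18.5,0],"hand": 1},
  {"delta_rot": [0,0,0],"xyz": [35,18.5,0],"hand": 1},
  {"delta_rot": [0,0,0],"xyz": [35,18.5,0],"hand": 1},
  {"delta_rot": [0,0,0],"xyz": [35,18.5,0],"hand": 1},
])

```text
time_s: 2.43
tool_pos: [373.8, 48.2, 251.1]
ee_rot: [0.678, 0.735, -0.0, 0.0]
ft_force: [0.3, 0.3, -0.3]
opening: 1.005
gripper_force: 0.0
```

Call:
send_rows([
  {"delta_rot": [0,0,0],"xyz": [35,18.5,0],"hand": 1},
  {"delta_rot": [0,0,0],"xyz": [35,18.5,0],"hand": 1},
  {"delta_rot": [0,0,0],"xyz": [35,18.5,0],"hand": 1},
  {"delta_rot": [0,0,0],"xyz": [35,18.5,0],"hand": 1},
  {"delta_rot": [0,0,0],"xyz": [35,18.5,0],"hand": 1},
  {"delta_rot": [0,0,0],"xyz": [35,18.5,0],"hand": 1},
  {"delta_rot": [0,0,0],"xyz": [30,12,0],"hand": 1},
  {"delta_rot": [0,0,0],"xyz": [0,0,0],"hand": 1},
])

```text
time_s: 3.1
tool_pos: [477.6, 299.9, 248.5]
ee_rot: [0.676, 0.737, -0.001, -0.002]
ft_force: [0.6, -0.8, -0.1]
opening: 1.0
gripper_force: 0.0
```

```bash
python3 - <<'E'
from h import *
from rig import manip,cams
import cv2
st=manip.get_state();s=cams.snapshot("wrist");np.savez("pics/w1.npz",**s);cv2.imwrite("pics/w1.png",s["pixels"][...,::-1])
print(st["time_s"],st["tool_pos"],st["joint_positions"].round(2),st["ft_force"]);print(s["mount"].round(2),s["fovy"])
plan([506,352,30],down(4.5),st["tool_pos"],st["ee_rot"])
E
```

```text
3.1 [477.58128347 299.87965976 248.5391411 ] [0.46 0.12 1.3  0.   1.72 0.37] [ 0.6449491  -0.78159146 -0.13430135]
[[  -0.     -0.96   -0.27   69.73]
 [   1.     -0.     -0.     -0.44]
 [   0.     -0.27    0.96 -142.76]
 [   0.      0.      0.      1.  ]] 70.74193744140443
shift(tool now) [ 49.2  33.5 218.5] turn deg [-0.18 -0.07  0.39] shift(tool after) [ 49.7  32.4 218.5]
```

Call:
send_rows([
  {"delta_rot": [0,0,0],"xyz": [25,17,20],"hand": 1},
  {"delta_rot": [0,0,0],"xyz": [24,16,20],"hand": 1},
  {"delta_rot": [0,0,0],"xyz": [0,0,30],"hand": 1},
  {"delta_rot": [0,0,0],"xyz": [0,0,0],"hand": 1},
  {"delta_rot": [0,0,0],"xyz": [0,0,0],"hand": 1},
])

```text
time_s: 3.57
tool_pos: [504.8, 344.7, 178.8]
ee_rot: [0.678, 0.735, -0.003, -0.001]
ft_force: [0.5, 0.3, 0.9]
opening: 1.0
gripper_force: 0.0
```

```bash
python3 - <<'E'
from h import *
from rig import manip,cams
import cv2
st=manip.get_state();s=cams.snapshot("wrist");cv2.imwrite("pics/w2.png",s["pixels"][...,::-1])
T=np.eye(4);T[:3,:3]=R.from_quat(st["ee_rot"]).as_matrix();T[:3,3]=st["tool_pos"]
s["world_from_camera"]=T@s["mount"];np.savez("pics/w2.npz",**s);print(st["tool_pos"])
E
```

```text
[504.78160525 344.71402585 178.82796123]
```

View pics/w2.png

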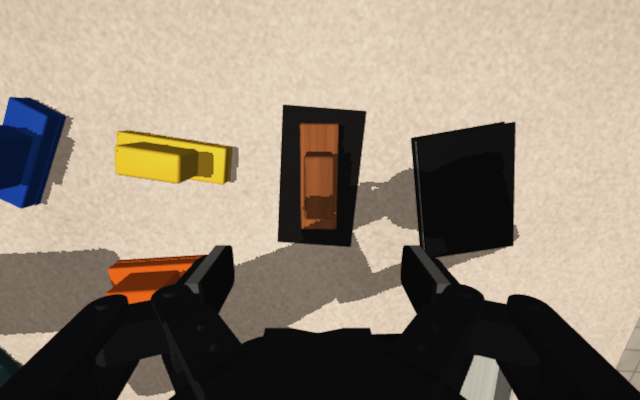

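The wrist view shows the block (sole 300-338, 124-229; grip top 304-335, 152-197) on its pad (278-366, 105-246), with the open fingers either side in line with it.

```bash
python3 - <<'E'
from h import *
s=dict(np.load("pics/w2.npz"))
for n,z,pts in(("sole",26,[(300,124),(338,124),(336,229),(300,229)]),("grip",70,[(305,152),(335,152),(335,197),(304,197)]),("pad",4,[(283,105),(366,112),(352,246),(278,241)])):
    P=np.array([onz(s,p,z) for p in pts]);print(n,P.mean(0).round(1),np.linalg.norm(P-np.roll(P,-1,0),axis=1).round(0),P[:,:2].round().tolist())
E
```

```text
sole [503.8 353.2  26. ] [ 38. 114.  40. 114.] [[481.0, 409.0], [519.0, 412.0], [528.0, 298.0], [488.0, 295.0]]
grip [504.  366.3  70. ] [27. 41. 29. 41.] [[489.0, 386.0], [516.0, 388.0], [520.0, 347.0], [491.0, 345.0]]
pad [505.4 347.2   4. ] [ 89. 157.  91. 158.] [[460.0, 426.0], [549.0, 426.0], [552.0, 269.0], [461.0, 268.0]]
```

Call:
send_rows([
  {"delta_rot": [0,0,0],"xyz": [8,-1,30],"hand": 1},
  {"delta_rot": [0,0,0],"xyz": [0,0,35],"hand": 1},
  {"delta_rot": [0,0,0],"xyz": [0,0,30],"hand": 1},
  {"delta_rot": [0,0,0],"xyz": [0,0,30],"hand": 1},
  {"delta_rot": [0,0,0],"xyz": [0,0,15],"hand": 1},
  {"delta_rot": [0,0,0],"xyz": [0,0,8],"hand": 1},
  {"delta_rot": [0,0,0],"xyz": [0,0,0],"hand": 1},
])

```text
time_s: 4.2
tool_pos: [504.7, 353.7, 33.8]
ee_rot: [0.679, 0.735, -0.0, 0.0]
ft_force: [-0.9, -0.4, 0.1]
opening: 1.003
gripper_force: 0.0
```

Call:
send_rows([
  {"delta_rot": [0,0,0],"xyz": [0,0,0],"hand": -1},
  {"delta_rot": [0,0,0],"xyz": [0,0,0],"hand": -1},
  {"delta_rot": [0,0,0],"xyz": [0,0,0],"hand": -1},
  {"delta_rot": [0,0,0],"xyz": [0,0,0],"hand": -1},
  {"delta_rot": [0,0,0],"xyz": [0,0,0],"hand": -1},
  {"delta_rot": [0,0,0],"xyz": [0,0,0],"hand": -1},
  {"delta_rot": [0,0,0],"xyz": [0,0,0],"hand": -1},
  {"delta_rot": [0,0,0],"xyz": [0,0,0],"hand": -1},
], force=60)

```text
time_s: 4.87
tool_pos: [505.3, 354.9, 34.7]
ee_rot: [0.678, 0.735, 0.001, 0.0]
ft_force: [-0.7, 0.3, 5.9]
opening: 0.321
gripper_force: 60.8
```

Call:
send_rows([
  {"delta_rot": [0,0,0],"xyz": [0,0,-10],"hand": -1},
  {"delta_rot": [0,0,0],"xyz": [0,0,-30],"hand": -1},
  {"delta_rot": [0,0,0],"xyz": [0,0,-40],"hand": -1},
  {"delta_rot": [0,0,0],"xyz": [0,0,-40],"hand": -1},
  {"delta_rot": [0,0,0],"xyz": [0,0,-40],"hand": -1},
  {"delta_rot": [0,0,0],"xyz": [0,0,-40],"hand": -1},
  {"delta_rot": [0,0,0],"xyz": [0,0,-40],"hand": -1},
  {"delta_rot": [0,0,0],"xyz": [0,0,-30],"hand": -1},
])

```text
time_s: 5.53
tool_pos: [504.4, 354.4, 307.1]
ee_rot: [0.678, 0.735, 0.001, 0.0]
ft_force: [0.6, 0.6, -0.6]
opening: 0.319
gripper_force: 59.9
```

```bash
python3 - <<'E'
from h import *
from rig import manip
st=manip.get_state();print(st["joint_positions"].round(2),st["tool_pos"],st["ft_force"],st["opening"])
plan(deckpos([92,-52,90]),deckR(),st["tool_pos"],st["ee_rot"])
E
```

```text
[ 0.52  0.24  1.05 -0.    1.85  0.44] [504.38488335 354.39223049 307.08511539] [ 0.63483081  0.60410752 -0.60988374] 0.31888804823263384
shift(tool now) [-303.1   -5.    51.5] turn deg [26.15 -0.45 -1.66] shift(tool after) [-302.8   10.3   52.7]
```

Call:
send_rows([
  {"delta_rot": [6.54,-0.11,-0.4],"xyz": [0,0,0],"hand": -1},
  {"delta_rot": [6.54,-0.11,-0.4],"xyz": [0,0,0],"hand": -1},
  {"delta_rot": [6.54,-0.11,-0.4],"xyz": [0,0,0],"hand": -1},
  {"delta_rot": [6.54,-0.11,-0.4],"xyz": [0,0,0],"hand": -1},
])

```text
time_s: 5.87
tool_pos: [504.5, 354.3, 304.4]
ee_rot: [0.65, 0.725, -0.17, -0.152]
ft_force: [-0.3, 0.6, -2.5]
opening: 0.318
gripper_force: 60.1
```

Call:
send_rows([
  {"delta_rot": [0,0,0],"xyz": [-38,1.2,3],"hand": -1},
  {"delta_rot": [0,0,0],"xyz": [-38,1.2,3],"hand": -1},
  {"delta_rot": [0,0,0],"xyz": [-38,1.2,3],"hand": -1},
  {"delta_rot": [0,0,0],"xyz": [-38,1.2,3],"hand": -1},
  {"delta_rot": [0,0,0],"xyz": [-38,1.2,3],"hand": -1},
  {"delta_rot": [0,0,0],"xyz": [-38,1.2,3],"hand": -1},
  {"delta_rot": [0,0,0],"xyz": [-38,1.2,3],"hand": -1},
  {"delta_rot": [0,0,0],"xyz": [-37,1.2,3],"hand": -1},
])

```text
time_s: 6.53
tool_pos: [535.3, 51.1, 277.2]
ee_rot: [0.65, 0.725, -0.169, -0.151]
ft_force: [-0.1, -0.2, -2.1]
opening: 0.32
gripper_force: 60.2
```

Call:
send_rows([
  {"delta_rot": [0,0,0],"xyz": [0,0,0],"hand": -1},
  {"delta_rot": [0,0,0],"xyz": [0,0,0],"hand": -1},
])

```text
time_s: 6.7
tool_pos: [535.5, 51.1, 277.0]
ee_rot: [0.652, 0.724, -0.169, -0.152]
ft_force: [-0.2, -0.3, -1.4]
opening: 0.319
gripper_force: 60.2
```

```bash
python3 - <<'E'
from h import *
from rig import manip,cams
import cv2
st=manip.get_state();print(st["joint_positions"].round(2),st["tool_pos"],st["ft_force"],st["opening"],indeck(st["tool_pos"]))
plan(deckpos([92,-52,60]),deckR(),st["tool_pos"],st["ee_rot"])
s=cams.snapshot("wrist");cv2.imwrite("pics/w3.png",s["pixels"][...,::-1])
T=np.eye(4);T[:3,:3]=R.from_quat(st["ee_rot"]).as_matrix();T[:3,3]=st["tool_pos"]
s["world_from_camera"]=T@s["mount"];np.savez("pics/w3.npz",**s)
E
```

```text
[ 0.01  0.39  0.99 -0.05  2.23 -0.11] [535.48288317  51.06579468 277.00607676] [-0.19148531 -0.33680289 -1.36420616] 0.31940654695447035 [ 91.21617613 -49.84964911 114.6197368 ]
shift(tool now) [ 2.1 -0.5 54.6] turn deg [-0.27 -0.08 -0.29] shift(tool after) [ 2.2 -0.8 54.6]
```

View pics/w3.png

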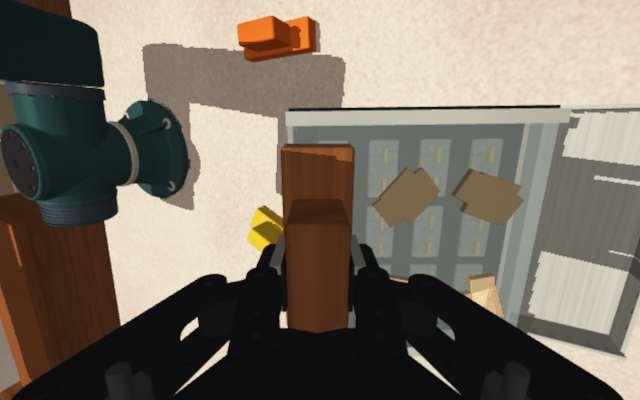

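The wrist view shows the block held in line with the glass. The near-side rim's inner edge is at row ~124, the glass's top corner near (288,125), and the chips are at (407,196), (488,196) and (485,297).

```bash
python3 - <<'E'
from h import *
s=dict(np.load("pics/w3.npz"))
for p,z in(((310,125),8),((450,124),8),((550,123),8),((570,108),8),((287,110),8),((560,107),8),((290,126),-6),((528,126),-6),((510,320),-6)):
    print(p,indeck(onplane(s,p,O+z*DZ,DZ)).round(1))
# block sole front top corners, 30.7-22 below TCP => in tool
from rig import manip
st=manip.get_state()
for p in((283,147),(354,148),(354,160)):
    print(p,indeck(onplane(s,p,np.array(st["tool_pos"])-8.7*DZ,DZ)).round(1))
E
```

```text
(310, 125) [  98.2 -116.     8. ]
(450, 124) [ -21.1 -116.     8. ]
(550, 123) [-105.7 -116.3    8. ]
(570, 108) [-119.8 -128.3    8. ]
(287, 110) [ 117.5 -128.3    8. ]
(560, 107) [-111.3 -129.2    8. ]
(290, 126) [ 116.7 -115.    -6. ]
(528, 126) [ -97.6 -113.7   -6. ]
(510, 320) [-118.2   92.5   -6. ]
(283, 147) [ 109.7 -106.2  106.3]
(354, 148) [  72.1 -105.4  106.3]
(354, 160) [ 71.9 -99.1 106.3]
```

Call:
send_rows([
  {"delta_rot": [-0.2,0,-0.3],"xyz": [0,0,25],"hand": -1},
  {"delta_rot": [0,0,0],"xyz": [0,0,25],"hand": -1},
  {"delta_rot": [0,0,0],"xyz": [0,0,20],"hand": -1},
  {"delta_rot": [0,0,0],"xyz": [0,0,9],"hand": -1},
  {"delta_rot": [0,0,0],"xyz": [0,0,2],"hand": -1},
  {"delta_rot": [0,0,0],"xyz": [0,0,0],"hand": -1},
  {"delta_rot": [0,0,0],"xyz": [0,0,0],"hand": -1},
])

```text
time_s: 7.33
tool_pos: [501.0, 49.6, 206.3]
ee_rot: [0.649, 0.728, -0.167, -0.149]
ft_force: [-0.3, 0.5, -1.8]
opening: 0.32
gripper_force: 60.1
```

```bash
cat > q.py <<'E'
from h import *
from rig import manip
st=manip.get_state();M=R.from_quat(st["ee_rot"]).as_matrix()
print("t",round(float(st["time_s"]),2),"deck",indeck(st["tool_pos"]).round(2),"F deck",(D.T@st["ft_force"]).round(2),"tau",(D.T@st["wrist_torque"]).round(2),"turn",np.degrees(R.from_matrix(M.T@deckR()).as_rotvec()).round(2))
E
python3 q.py
```

```text
t 7.33 deck [ 91.16 -52.2   35.97] F deck [-0.61 -0.56 -1.7 ] tau [-0.02  0.37  0.03] turn [0.17 0.07 0.26]
```

Call:
send_rows([
  {"delta_rot": [0,0,0],"xyz": [0,0,2],"hand": -1},
  {"delta_rot": [0,0,0],"xyz": [0,0,2],"hand": -1},
  {"delta_rot": [0,0,0],"xyz": [0,0,0],"hand": -1},
])

```text
time_s: 7.58
tool_pos: [498.8, 48.9, 201.7]
ee_rot: [0.649, 0.727, -0.167, -0.15]
ft_force: [-0.3, -0.0, -2.0]
opening: 0.317
gripper_force: 60.1
```

Call:
send_rows([
  {"delta_rot": [0,0,0],"xyz": [0,0,1.5],"hand": -1},
  {"delta_rot": [0,0,0],"xyz": [0,0,0],"hand": -1},
])

```text
time_s: 7.75
tool_pos: [498.4, 48.8, 200.9]
ee_rot: [0.649, 0.727, -0.167, -0.149]
ft_force: [1.8, 0.7, 1.7]
opening: 0.319
gripper_force: 60.5
```

Call:
send_rows([
  {"delta_rot": [0,0,0],"xyz": [0,0,0],"hand": -1},
  {"delta_rot": [0,0,0],"xyz": [0,0,0],"hand": -1},
])

```text
time_s: 7.92
tool_pos: [498.3, 48.8, 200.9]
ee_rot: [0.649, 0.727, -0.167, -0.149]
ft_force: [2.2, 1.5, 3.3]
opening: 0.319
gripper_force: 60.6
```

```bash
python3 q.py
```

```text
t 7.92 deck [ 91.23 -51.67  29.89] F deck [-0.65 -1.22  3.99] tau [0.04 0.38 0.02] turn [0.15 0.04 0.21]
```

Call:
send_rows([
  {"delta_rot": [0,0,0],"xyz": [0,4,0],"hand": -1},
  {"delta_rot": [0,0,0],"xyz": [0,6,0],"hand": -1},
  {"delta_rot": [0,0,0],"xyz": [0,6,0],"hand": -1},
  {"delta_rot": [0,0,0],"xyz": [0,4,0],"hand": -1},
])

```text
time_s: 8.25
tool_pos: [516.2, 50.7, 192.1]
ee_rot: [0.649, 0.727, -0.167, -0.15]
ft_force: [0.4, -0.5, 8.7]
opening: 0.321
gripper_force: 61.2
```

```bash
python3 q.py
```

```text
t 8.25 deck [ 71.29 -51.64  29.89] F deck [3.5  0.56 7.98] tau [ 0.13 -0.42 -0.04] turn [0.03 0.05 0.19]
```

Call:
send_rows([
  {"delta_rot": [0,0,0],"xyz": [0,5,-0.2],"hand": -1},
  {"delta_rot": [0,0,0],"xyz": [0,6,-0.1],"hand": -1},
  {"delta_rot": [0,0,0],"xyz": [0,6,-0.1],"hand": -1},
  {"delta_rot": [0,0,0],"xyz": [0,5,0],"hand": -1},
])

```text
time_s: 8.58
tool_pos: [536.1, 53.0, 182.4]
ee_rot: [0.649, 0.727, -0.167, -0.15]
ft_force: [-0.3, -0.2, 6.8]
opening: 0.318
gripper_force: 61.1
```

```bash
python3 q.py
```

```text
t 8.58 deck [ 49.01 -51.74  29.91] F deck [3.29 0.18 6.01] tau [ 0.16 -0.33 -0.  ] turn [0.03 0.05 0.2 ]
```

Call:
send_rows([
  {"delta_rot": [0,0,0],"xyz": [0,6,-0.1],"hand": -1},
  {"delta_rot": [0,0,0],"xyz": [0,6,-0.1],"hand": -1},
  {"delta_rot": [0,0,0],"xyz": [0,6,-0.1],"hand": -1},
  {"delta_rot": [0,0,0],"xyz": [0,6,0],"hand": -1},
  {"delta_rot": [0,0,0],"xyz": [0,6,-0.1],"hand": -1},
])

```text
time_s: 9.0
tool_pos: [563.1, 56.2, 169.1]
ee_rot: [0.649, 0.727, -0.167, -0.15]
ft_force: [-1.2, 0.0, 4.2]
opening: 0.317
gripper_force: 61.0
```

```bash
python3 q.py
```

```text
t 9.0 deck [ 18.79 -51.94  29.93] F deck [ 2.91 -0.14  3.22] tau [ 0.14 -0.12 -0.01] turn [0.03 0.04 0.21]
```

Call:
send_rows([
  {"delta_rot": [0,0,0],"xyz": [0,6,0],"hand": -1},
  {"delta_rot": [0,0,0],"xyz": [0,6,0],"hand": -1},
  {"delta_rot": [0,0,0],"xyz": [0,6,0],"hand": -1},
  {"delta_rot": [0,0,0],"xyz": [0,6,0],"hand": -1},
  {"delta_rot": [0,0,0],"xyz": [0,6,0],"hand": -1},
])

```text
time_s: 9.42
tool_pos: [589.8, 59.3, 156.0]
ee_rot: [0.649, 0.727, -0.167, -0.15]
ft_force: [-0.3, -0.8, 5.1]
opening: 0.322
gripper_force: 61.0
```

```bash
python3 q.py
```

```text
t 9.42 deck [-11.19 -52.05  29.94] F deck [2.57 0.8  4.38] tau [ 0.21 -0.12  0.01] turn [0.03 0.04 0.21]
```

Call:
send_rows([
  {"delta_rot": [0,0,0],"xyz": [0,6,0],"hand": -1},
  {"delta_rot": [0,0,0],"xyz": [0,6,0],"hand": -1},
  {"delta_rot": [0,0,0],"xyz": [0,6,0],"hand": -1},
  {"delta_rot": [0,0,0],"xyz": [0,6,0],"hand": -1},
  {"delta_rot": [0,0,0],"xyz": [0,6,0],"hand": -1},
  {"delta_rot": [0,0,0],"xyz": [0,6,0],"hand": -1},
])

```text
time_s: 9.92
tool_pos: [622.0, 63.0, 140.2]
ee_rot: [0.649, 0.727, -0.167, -0.15]
ft_force: [0.3, 0.7, 4.4]
opening: 0.32
gripper_force: 61.0
```

```bash
python3 q.py
```

```text
t 9.92 deck [-47.19 -52.19  29.95] F deck [ 1.57 -0.67  4.16] tau [ 0.17 -0.12 -0.04] turn [0.04 0.04 0.21]
```

Call:
send_rows([
  {"delta_rot": [0,0,0],"xyz": [0,6,0],"hand": -1},
  {"delta_rot": [0,0,0],"xyz": [0,6,0],"hand": -1},
  {"delta_rot": [0,0,0],"xyz": [0,6,0],"hand": -1},
  {"delta_rot": [0,0,0],"xyz": [0,6,0],"hand": -1},
  {"delta_rot": [0,0,0],"xyz": [0,6,0],"hand": -1},
])

```text
time_s: 10.33
tool_pos: [648.8, 66.0, 127.1]
ee_rot: [0.649, 0.727, -0.167, -0.15]
ft_force: [-0.1, 1.0, 4.7]
opening: 0.317
gripper_force: 61.0
```

```bash
python3 q.py
```

```text
t 10.33 deck [-77.17 -52.31  29.96] F deck [ 2.02 -1.    4.25] tau [ 0.13 -0.1   0.03] turn [0.04 0.04 0.21]
```

Call:
send_rows([
  {"delta_rot": [0,0,0],"xyz": [0,6,0],"hand": -1},
  {"delta_rot": [0,0,0],"xyz": [0,6,0],"hand": -1},
  {"delta_rot": [0,0,0],"xyz": [0,6,0],"hand": -1},
  {"delta_rot": [0,0,0],"xyz": [0,6,0],"hand": -1},
  {"delta_rot": [0,0,0],"xyz": [0,5,0],"hand": -1},
  {"delta_rot": [0,0,0],"xyz": [0,0,0],"hand": -1},
])

```text
time_s: 10.83
tool_pos: [675.1, 69.1, 114.1]
ee_rot: [0.649, 0.727, -0.167, -0.15]
ft_force: [1.7, 0.8, 5.5]
opening: 0.317
gripper_force: 61.0
```

```bash
python3 q.py; python3 - <<'E'
from h import *
from rig import manip,cams
import cv2
a=cams.snapshot("scene");b=cams.snapshot("top")
x=cv2.resize(a["pixels"][150:350,200:440],None,fx=1.66,fy=1.66);y=cv2.resize(b["pixels"][60:210,260:400],None,fx=2.8,fy=2.8)
h=min(x.shape[0],y.shape[0]);cv2.imwrite("pics/m1.png",np.hstack([x[:h],y[:h]])[...,::-1])
E
```

```text
t 10.83 deck [-106.72  -52.44   29.96] F deck [ 0.85 -0.62  5.7 ] tau [ 0.26  0.11 -0.06] turn [0.09 0.04 0.21]
```

View pics/m1.png

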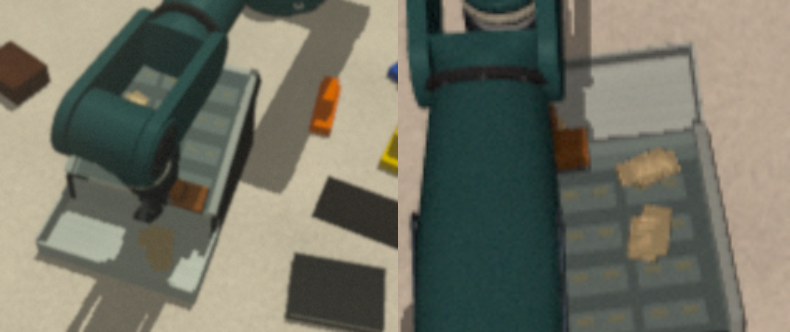

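The composite shows the stroke finished. The two chips on this side lie in the gutter (left panel 156,245), and the other two are still on the glass (right panel 650,168 and 650,232).

Call:
send_rows([
  {"delta_rot": [0,0,0],"xyz": [0,0,-10],"hand": -1},
  {"delta_rot": [0,0,0],"xyz": [0,0,-30],"hand": -1},
  {"delta_rot": [0,0,0],"xyz": [0,-28,-5],"hand": -1},
  {"delta_rot": [0,0,0],"xyz": [0,-34,0],"hand": -1},
  {"delta_rot": [0,0,0],"xyz": [0,-34,0],"hand": -1},
  {"delta_rot": [0,0,0],"xyz": [0,-34,0],"hand": -1},
  {"delta_rot": [0,0,0],"xyz": [0,-34,0],"hand": -1},
  {"delta_rot": [0,0,0],"xyz": [0,-34,0],"hand": -1},
])

```text
time_s: 11.6
tool_pos: [515.3, 50.9, 240.1]
ee_rot: [0.648, 0.727, -0.168, -0.151]
ft_force: [0.6, 0.0, -0.3]
opening: 0.319
gripper_force: 60.2
```

Call:
send_rows([
  {"delta_rot": [0,0,0.2],"xyz": [-25,0,0],"hand": -1},
  {"delta_rot": [0,0,0],"xyz": [-30,0,0],"hand": -1},
  {"delta_rot": [0,0,0],"xyz": [-30,0,0],"hand": -1},
  {"delta_rot": [0,0,0],"xyz": [-16,0,0],"hand": -1},
  {"delta_rot": [0,0,0],"xyz": [0,0,0],"hand": -1},
  {"delta_rot": [0,0,0],"xyz": [0,0,20],"hand": -1},
  {"delta_rot": [0,0,0],"xyz": [0,0,5],"hand": -1},
  {"delta_rot": [0,0,0],"xyz": [0,0,0],"hand": -1},
])

```text
time_s: 12.27
tool_pos: [515.9, -50.0, 216.4]
ee_rot: [0.649, 0.726, -0.169, -0.152]
ft_force: [-0.8, -0.2, -1.8]
opening: 0.32
gripper_force: 60.3
```

```bash
python3 q.py; python3 - <<'E'
from h import *
from rig import manip,cams
import cv2
st=manip.get_state();s=cams.snapshot("wrist")
T=np.eye(4);T[:3,:3]=R.from_quat(st["ee_rot"]).as_matrix();T[:3,3]=st["tool_pos"]
s["world_from_camera"]=T@s["mount"];cv2.imwrite("pics/w4.png",s["pixels"][...,::-1])
m=cv2.inRange(cv2.cvtColor(s["pixels"],cv2.COLOR_RGB2HSV),(8,50,60),(28,200,255));n,l,q,c=cv2.connectedComponentsWithStats(m)
for i in range(1,n):
    if 400<q[i,4]<12000:
        ys,xs=np.where(l==i);P=np.array([indeck(onplane(s,(x,y),O+6*DZ,DZ)) for x,y in zip(xs[::5],ys[::5])]);print(q[i],P.mean(0).round(),P.min(0).round(),P.max(0).round())
E
```

```text
t 12.27 deck [92.1  48.51 46.75] F deck [-0.06  0.15 -1.94] tau [-0.01  0.33 -0.04] turn [-0.28 -0.06  0.09]
[  120     0   159   171 10013] [159. -61.   6.] [118. -87.   6.] [212.  10.   6.]
[ 65  53  37  84 625] [232. -36.   6.] [227. -60.   6.] [246. -12.   6.]
[   0  167  129  200 9832] [280.  77.   6.] [239.   8.   6.] [313. 171.   6.]
[ 520  199   68   85 4190] [-74.  60.   6.] [-99.  30.   6.] [-51.  93.   6.]
[ 397  200   98   66 4317] [ 5. 54.  6.] [-30.  30.   6.] [36. 79.  6.]
[   0  239   39  161 3105] [335. 146.   6.] [318.  60.   6.] [361. 207.   6.]
```

Call:
send_rows([
  {"delta_rot": [-0.1,0,0],"xyz": [0,0,9],"hand": -1},
  {"delta_rot": [0,0,0],"xyz": [0,0,5],"hand": -1},
  {"delta_rot": [0,0,0],"xyz": [0,0,0],"hand": -1},
  {"delta_rot": [0,0,0],"xyz": [0,0,0],"hand": -1},
])

```text
time_s: 12.65
tool_pos: [511.2, -51.0, 206.8]
ee_rot: [0.65, 0.726, -0.167, -0.149]
ft_force: [0.7, -0.6, -1.2]
opening: 0.322
gripper_force: 60.4
```

Call:
send_rows([
  {"delta_rot": [0,0,0],"xyz": [0,0,0.8],"hand": -1},
  {"delta_rot": [0,0,0],"xyz": [0,0,0],"hand": -1},
  {"delta_rot": [0,0,0],"xyz": [0,0,0],"hand": -1},
])

```text
time_s: 12.9
tool_pos: [511.0, -51.4, 206.3]
ee_rot: [0.65, 0.726, -0.167, -0.149]
ft_force: [0.3, -0.4, -1.2]
opening: 0.319
gripper_force: 60.4
```

```bash
python3 q.py
```

```text
t 12.9 deck [92.18 49.28 35.5 ] F deck [-0.76  0.48 -0.97] tau [ 0.    0.33 -0.01] turn [0.18 0.05 0.02]
```

Call:
send_rows([
  {"delta_rot": [0,0,0],"xyz": [0,0,2],"hand": -1},
  {"delta_rot": [0,0,0],"xyz": [0,0,1.5],"hand": -1},
  {"delta_rot": [0,0,0],"xyz": [0,0,0],"hand": -1},
])

```text
time_s: 13.15
tool_pos: [509.0, -51.6, 202.5]
ee_rot: [0.65, 0.726, -0.167, -0.149]
ft_force: [-0.8, 0.1, -2.4]
opening: 0.319
gripper_force: 60.4
```

Call:
send_rows([
  {"delta_rot": [0,0,0],"xyz": [0,0,1],"hand": -1},
  {"delta_rot": [0,0,0],"xyz": [0,0,0],"hand": -1},
  {"delta_rot": [0,0,0],"xyz": [0,0,0],"hand": -1},
])

```text
time_s: 13.4
tool_pos: [508.8, -51.6, 201.9]
ee_rot: [0.65, 0.726, -0.167, -0.149]
ft_force: [-0.2, 0.0, -1.5]
opening: 0.322
gripper_force: 60.4
```

```bash
python3 q.py
```

```text
t 13.4 deck [92.27 49.31 30.53] F deck [-0.53 -0.04 -1.43] tau [-0.01  0.34  0.04] turn [0.14 0.03 0.01]
```

Call:
send_rows([
  {"delta_rot": [0,0,0],"xyz": [0,0,1],"hand": -1},
  {"delta_rot": [0,0,0],"xyz": [0,0,0],"hand": -1},
  {"delta_rot": [0,0,0],"xyz": [0,0,0],"hand": -1},
])

```text
time_s: 13.65
tool_pos: [508.7, -51.7, 201.6]
ee_rot: [0.65, 0.726, -0.167, -0.149]
ft_force: [0.7, 0.6, 1.5]
opening: 0.321
gripper_force: 60.7
```

```bash
python3 q.py
```

```text
t 13.65 deck [92.26 49.31 30.26] F deck [-0.05 -0.56  1.71] tau [0.06 0.22 0.01] turn [0.21 0.06 0.01]
```

Call:
send_rows([
  {"delta_rot": [0,0,0],"xyz": [0,4,0.2],"hand": -1},
  {"delta_rot": [0,0,0],"xyz": [0,6,0],"hand": -1},
  {"delta_rot": [0,0,0],"xyz": [0,6,0],"hand": -1},
  {"delta_rot": [0,0,0],"xyz": [0,6,0],"hand": -1},
])

```text
time_s: 13.98
tool_pos: [528.6, -49.6, 191.8]
ee_rot: [0.65, 0.726, -0.167, -0.149]
ft_force: [-0.1, 0.2, 5.7]
opening: 0.319
gripper_force: 61.1
```

```bash
python3 q.py
```

```text
t 13.98 deck [69.96 49.48 30.23] F deck [ 2.61 -0.25  5.1 ] tau [ 0.19 -0.25 -0.03] turn [ 0.17  0.07 -0.01]
```

Normal force is about 6.5 N. Carrying on down in longer strokes.

Call:
send_rows([
  {"delta_rot": [0,0,0],"xyz": [0,6,-0.1],"hand": -1},
  {"delta_rot": [0,0,0],"xyz": [0,6,-0.1],"hand": -1},
  {"delta_rot": [0,0,0],"xyz": [0,6,0],"hand": -1},
  {"delta_rot": [0,0,0],"xyz": [0,6,-0.1],"hand": -1},
  {"delta_rot": [0,0,0],"xyz": [0,6,0],"hand": -1},
  {"delta_rot": [0,0,0],"xyz": [0,6,0],"hand": -1},
])

```text
time_s: 14.48
tool_pos: [561.0, -45.9, 175.9]
ee_rot: [0.65, 0.726, -0.167, -0.149]
ft_force: [0.6, -0.4, 4.7]
opening: 0.316
gripper_force: 61.2
```

```bash
python3 q.py
```

```text
t 14.48 deck [33.69 49.35 30.24] F deck [1.57 0.43 4.45] tau [ 0.14 -0.2  -0.05] turn [0.15 0.05 0.  ]
```

Call:
send_rows([
  {"delta_rot": [0,0,0],"xyz": [0,6,0],"hand": -1},
  {"delta_rot": [0,0,0],"xyz": [0,6,0],"hand": -1},
  {"delta_rot": [0,0,0],"xyz": [0,6,-0.1],"hand": -1},
  {"delta_rot": [0,0,0],"xyz": [0,6,0],"hand": -1},
  {"delta_rot": [0,0,0],"xyz": [0,6,0],"hand": -1},
  {"delta_rot": [0,0,0],"xyz": [0,6,0],"hand": -1},
  {"delta_rot": [0,0,0],"xyz": [0,6,0],"hand": -1},
])

```text
time_s: 15.07
tool_pos: [598.5, -41.7, 157.5]
ee_rot: [0.65, 0.726, -0.167, -0.149]
ft_force: [1.4, 0.6, 5.8]
opening: 0.321
gripper_force: 61.2
```

```bash
python3 q.py
```

```text
t 15.07 deck [-8.34 49.28 30.26] F deck [ 1.27 -0.43  5.81] tau [ 0.16 -0.15 -0.02] turn [0.15 0.05 0.01]
```

Call:
send_rows([
  {"delta_rot": [0,0,0],"xyz": [0,6,-0.1],"hand": -1},
  {"delta_rot": [0,0,0],"xyz": [0,6,0],"hand": -1},
  {"delta_rot": [0,0,0],"xyz": [0,6,0],"hand": -1},
  {"delta_rot": [0,0,0],"xyz": [0,6,0],"hand": -1},
  {"delta_rot": [0,0,0],"xyz": [0,6,0],"hand": -1},
  {"delta_rot": [0,0,0],"xyz": [0,6,0],"hand": -1},
  {"delta_rot": [0,0,0],"xyz": [0,6,0],"hand": -1},
  {"delta_rot": [0,0,0],"xyz": [0,6,0],"hand": -1},
])

```text
time_s: 15.73
tool_pos: [641.4, -37.0, 136.5]
ee_rot: [0.65, 0.726, -0.167, -0.149]
ft_force: [-0.3, -0.4, 5.4]
opening: 0.321
gripper_force: 61.2
```

```bash
python3 q.py
```

```text
t 15.73 deck [-56.35  49.27  30.28] F deck [2.64 0.37 4.69] tau [ 0.19 -0.14 -0.07] turn [0.14 0.04 0.01]
```

Call:
send_rows([
  {"delta_rot": [0,0,0],"xyz": [0,6,0],"hand": -1},
  {"delta_rot": [0,0,0],"xyz": [0,6,0],"hand": -1},
  {"delta_rot": [0,0,0],"xyz": [0,6,0],"hand": -1},
  {"delta_rot": [0,0,0],"xyz": [0,6,0],"hand": -1},
  {"delta_rot": [0,0,0],"xyz": [0,6,0],"hand": -1},
  {"delta_rot": [0,0,0],"xyz": [0,6,0],"hand": -1},
  {"delta_rot": [0,0,0],"xyz": [0,6,0],"hand": -1},
  {"delta_rot": [0,0,0],"xyz": [0,6,0],"hand": -1},
])

```text
time_s: 16.4
tool_pos: [684.3, -32.2, 115.5]
ee_rot: [0.65, 0.726, -0.167, -0.149]
ft_force: [0.3, 0.6, 4.9]
opening: 0.321
gripper_force: 61.2
```

```bash
python3 q.py
```

```text
t 16.4 deck [-104.36   49.22   30.3 ] F deck [ 1.85 -0.56  4.52] tau [ 0.17 -0.06 -0.1 ] turn [0.14 0.04 0.02]
```

Call:
send_rows([
  {"delta_rot": [0,0,0],"xyz": [0,4,0],"hand": -1},
  {"delta_rot": [0,0,0],"xyz": [0,0,0],"hand": -1},
  {"delta_rot": [0,0,0],"xyz": [0,0,-10],"hand": -1},
  {"delta_rot": [0,0,0],"xyz": [0,0,-35],"hand": -1},
  {"delta_rot": [0,0,0],"xyz": [0,-10,-38],"hand": -1},
  {"delta_rot": [0,0,0],"xyz": [0,-38,-15],"hand": -1},
  {"delta_rot": [0,0,0],"xyz": [0,-40,0],"hand": -1},
  {"delta_rot": [0,0,0],"xyz": [0,-40,0],"hand": -1},
])

```text
time_s: 17.07
tool_pos: [616.4, -39.9, 254.8]
ee_rot: [0.65, 0.726, -0.167, -0.15]
ft_force: [0.5, -0.7, -0.3]
opening: 0.32
gripper_force: 60.5
```

Call:
send_rows([
  {"delta_rot": [0,0,0],"xyz": [0,-40,0],"hand": -1},
  {"delta_rot": [0,0,0],"xyz": [0,-40,0],"hand": -1},
  {"delta_rot": [0,0,0],"xyz": [0,-15,0],"hand": -1},
  {"delta_rot": [0,0,0],"xyz": [0,0,0],"hand": -1},
])

```text
time_s: 17.4
tool_pos: [528.7, -49.4, 302.1]
ee_rot: [0.651, 0.726, -0.166, -0.148]
ft_force: [0.9, 0.1, -0.3]
opening: 0.318
gripper_force: 60.5
```

```bash
python3 - <<'E'
from h import *
from rig import manip,cams
import cv2
st=manip.get_state();print(st["tool_pos"],st["opening"],st["gripper_force"])
plan([507.5,348,230],down(0),st["tool_pos"],st["ee_rot"])
a=cams.snapshot("scene");b=cams.snapshot("top")
x=cv2.resize(a["pixels"][150:350,200:440],None,fx=1.66,fy=1.66);y=cv2.resize(b["pixels"][60:210,260:400],None,fx=2.8,fy=2.8)
h=min(x.shape[0],y.shape[0]);cv2.imwrite("pics/m2.png",np.hstack([x[:h],y[:h]])[...,::-1])
E
```

```text
[528.73953134 -49.36228712 302.05144085] 0.31816875704012426 60.52942872047424
shift(tool now) [397.4  51.2  54.9] turn deg [-25.62   1.47   6.17] shift(tool after) [397.4 -21.2  72.1]
```

View pics/m2.png

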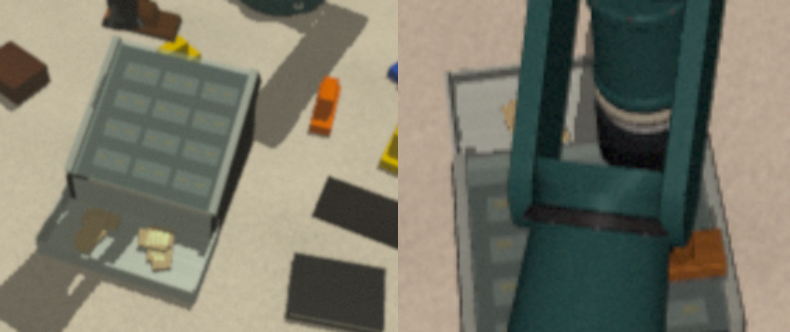

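The composite shows the glass clear and the chips lying in the gutter in two groups, left panel (97,230) and (157,245). Now back to the pad.

Call:
send_rows([
  {"delta_rot": [0,0,0],"xyz": [30,0,0],"hand": -1},
  {"delta_rot": [0,0,0],"xyz": [39,4,0],"hand": -1},
  {"delta_rot": [0,0,0],"xyz": [39,4,0],"hand": -1},
  {"delta_rot": [0,0,0],"xyz": [39,4,0],"hand": -1},
  {"delta_rot": [0,0,0],"xyz": [39,4,0],"hand": -1},
  {"delta_rot": [0,0,0],"xyz": [39,6,0],"hand": -1},
  {"delta_rot": [0,0,0],"xyz": [39,6,0],"hand": -1},
  {"delta_rot": [0,0,0],"xyz": [39,6,0],"hand": -1},
])

```text
time_s: 18.17
tool_pos: [528.3, 258.0, 280.9]
ee_rot: [0.65, 0.726, -0.168, -0.15]
ft_force: [0.9, 0.0, -2.3]
opening: 0.317
gripper_force: 60.5
```

Call:
send_rows([
  {"delta_rot": [0,0,0],"xyz": [39,6,5],"hand": -1},
  {"delta_rot": [0,0,0],"xyz": [35,6,10],"hand": -1},
  {"delta_rot": [0,0,0],"xyz": [20,5,20],"hand": -1},
  {"delta_rot": [-6.4,0.37,1.54],"xyz": [0,0,20],"hand": -1},
  {"delta_rot": [-6.4,0.37,1.54],"xyz": [0,0,0],"hand": -1},
  {"delta_rot": [-6.4,0.37,1.54],"xyz": [0,0,0],"hand": -1},
  {"delta_rot": [-6.4,0.37,1.54],"xyz": [0,0,0],"hand": -1},
  {"delta_rot": [0,0,0],"xyz": [0,0,0],"hand": -1},
])

```text
time_s: 18.83
tool_pos: [504.6, 348.5, 224.4]
ee_rot: [0.706, 0.709, -0.004, -0.002]
ft_force: [-0.2, 0.0, -1.4]
opening: 0.318
gripper_force: 60.6
```

```bash
python3 - <<'E'
from h import *
from rig import manip,cams
st=manip.get_state();print(st["tool_pos"],st["time_s"],st["ft_force"])
plan([507.5,348,60],down(0),st["tool_pos"],st["ee_rot"])
E
```

```text
[504.5565802  348.50461808 224.39777535] 18.8333 [-0.2155775   0.01825922 -1.44446596]
shift(tool now) [ -0.2   4.4 164.4] turn deg [-0.5   0.11  0.23] shift(tool after) [ -0.5   2.9 164.4]
```

Call:
send_rows([
  {"delta_rot": [-0.4,0.1,0.2],"xyz": [0,3,30],"hand": -1},
  {"delta_rot": [0,0,0],"xyz": [0,0,40],"hand": -1},
  {"delta_rot": [0,0,0],"xyz": [0,0,40],"hand": -1},
  {"delta_rot": [0,0,0],"xyz": [0,0,35],"hand": -1},
  {"delta_rot": [0,0,0],"xyz": [0,0,25],"hand": -1},
  {"delta_rot": [0,0,0],"xyz": [0,0,12],"hand": -1},
  {"delta_rot": [0,0,0],"xyz": [0,0,4],"hand": -1},
  {"delta_rot": [0,0,0],"xyz": [0,0,0],"hand": -1},
])

```text
time_s: 19.5
tool_pos: [512.1, 348.1, 39.8]
ee_rot: [0.708, 0.706, 0.0, -0.0]
ft_force: [-0.8, 0.3, -1.9]
opening: 0.321
gripper_force: 60.7
```

Call:
send_rows([
  {"delta_rot": [0,0,0],"xyz": [0,0,0],"hand": -1},
])

```text
time_s: 19.58
tool_pos: [513.4, 348.9, 43.0]
ee_rot: [0.708, 0.706, 0.003, 0.0]
ft_force: [0.6, 0.4, -2.2]
opening: 0.321
gripper_force: 60.7
```

Call:
send_rows([
  {"delta_rot": [0,0,0],"xyz": [0,-4,0],"hand": -1},
  {"delta_rot": [0,0,0],"xyz": [0,0,2.5],"hand": -1},
  {"delta_rot": [0,0,0],"xyz": [0,0,0],"hand": -1},
  {"delta_rot": [0,0,0],"xyz": [0,0,0],"hand": -1},
])

```text
time_s: 19.92
tool_pos: [508.0, 348.4, 40.1]
ee_rot: [0.708, 0.706, 0.003, 0.0]
ft_force: [-0.8, -0.9, -1.6]
opening: 0.32
gripper_force: 60.7
```

Call:
send_rows([
  {"delta_rot": [0,0,0],"xyz": [0,0,1.5],"hand": -1},
  {"delta_rot": [0,0,0],"xyz": [0,0,0],"hand": -1},
  {"delta_rot": [0,0,0],"xyz": [0,0,0],"hand": -1},
])

```text
time_s: 20.17
tool_pos: [507.7, 348.1, 37.5]
ee_rot: [0.708, 0.706, 0.002, 0.0]
ft_force: [0.1, -0.6, -2.4]
opening: 0.32
gripper_force: 60.7
```

Call:
send_rows([
  {"delta_rot": [0,0,0],"xyz": [0,0,2],"hand": -1},
  {"delta_rot": [0,0,0],"xyz": [0,0,0],"hand": -1},
  {"delta_rot": [0,0,0],"xyz": [0,0,0],"hand": -1},
])

```text
time_s: 20.42
tool_pos: [507.6, 348.0, 35.2]
ee_rot: [0.708, 0.706, 0.001, 0.0]
ft_force: [-0.4, 0.3, -2.7]
opening: 0.321
gripper_force: 60.7
```

Call:
send_rows([
  {"delta_rot": [0,0,0],"xyz": [0,0,1],"hand": -1},
  {"delta_rot": [0,0,0],"xyz": [0,0,0],"hand": -1},
  {"delta_rot": [0,0,0],"xyz": [0,0,0],"hand": -1},
])

```text
time_s: 20.67
tool_pos: [507.9, 348.2, 34.8]
ee_rot: [0.708, 0.706, 0.002, 0.0]
ft_force: [-0.3, 0.1, -0.6]
opening: 0.322
gripper_force: 60.8
```

Call:
send_rows([
  {"delta_rot": [0,0,0],"xyz": [0,0,0.8],"hand": -1},
  {"delta_rot": [0,0,0],"xyz": [0,0,0],"hand": -1},
  {"delta_rot": [0,0,0],"xyz": [0,0,0],"hand": 0},
  {"delta_rot": [0,0,0],"xyz": [0,0,0],"hand": 1},
  {"delta_rot": [0,0,0],"xyz": [0,0,0],"hand": 1},
  {"delta_rot": [0,0,0],"xyz": [0,0,0],"hand": 1},
  {"delta_rot": [0,0,0],"xyz": [0,0,0],"hand": 1},
  {"delta_rot": [0,0,0],"xyz": [0,0,0],"hand": 1},
])

```text
time_s: 21.33
tool_pos: [507.8, 348.1, 33.6]
ee_rot: [0.708, 0.706, 0.002, 0.0]
ft_force: [0.5, 0.6, 0.2]
opening: 1.0
gripper_force: 0.0
```

Call:
send_rows([
  {"delta_rot": [0,0,0],"xyz": [0,0,0],"hand": 1},
  {"delta_rot": [0,0,0],"xyz": [0,0,-5],"hand": 1},
  {"delta_rot": [0,0,0],"xyz": [0,0,-25],"hand": 1},
  {"delta_rot": [0,0,0],"xyz": [0,0,-35],"hand": 1},
  {"delta_rot": [0,0,0],"xyz": [0,0,-40],"hand": 1},
  {"delta_rot": [0,0,0],"xyz": [0,0,-40],"hand": 1},
  {"delta_rot": [0,0,0],"xyz": [0,0,-20],"hand": 1},
  {"delta_rot": [0,0,0],"xyz": [0,0,0],"hand": 1},
])

```text
time_s: 22.0
tool_pos: [510.1, 349.4, 207.6]
ee_rot: [0.708, 0.706, 0.009, 0.002]
ft_force: [0.3, -0.5, 1.1]
opening: 1.005
gripper_force: 0.0
```

Call:
send_rows([
  {"delta_rot": [0,0,0],"xyz": [0,-40,0],"hand": 1},
  {"delta_rot": [0,0,0],"xyz": [0,-40,0],"hand": 1},
  {"delta_rot": [0,0,0],"xyz": [0,-40,0],"hand": 1},
  {"delta_rot": [0,0,0],"xyz": [0,-30,0],"hand": 1},
  {"delta_rot": [0,0,0],"xyz": [0,0,0],"hand": 1},
  {"delta_rot": [0,0,0],"xyz": [0,0,0],"hand": 1},
])

```text
time_s: 22.5
tool_pos: [355.9, 348.1, 198.1]
ee_rot: [0.707, 0.707, 0.002, 0.0]
ft_force: [0.6, -0.4, 0.5]
opening: 1.001
gripper_force: 0.0
```

```bash
python3 - <<'E'
from h import *
from rig import manip,cams
import cv2
print(manip.get_state()["time_s"])
b=cams.snapshot("top");np.savez("pics/topf.npz",**b);cv2.imwrite("pics/f.png",cv2.resize(b["pixels"][70:205,180:390],None,fx=3.8,fy=3.8,interpolation=cv2.INTER_CUBIC)[...,::-1])
E
```

```text
22.5
```

View pics/f.png

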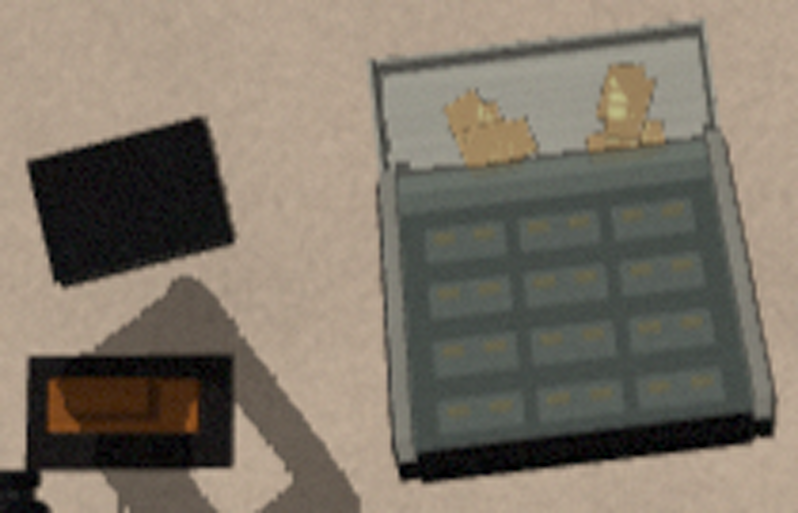

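The final view shows the glass clear and all four chips in the gutter: two near crop (490,128) and two near (625,105). The block stands upright on its pad (122,405), and the notebook is unmoved. Handing in.

```bash
python3 - <<'E'
from h import *
s=dict(np.load("pics/topf.npz"))
P=np.array([onz(s,(x/3.8+179.5,y/3.8+69.5),26) for x,y in((47,377),(198,377),(198,433),(47,433))]);print(P.mean(0))
from rig import manip
print(manip.sign_off())
E
```

```text
[510.0242304  346.31401248  26.        ]
the job is handed in; nothing more can be done
None
```

I've handed in the job: all four chips are in the gutter, and the block stands upright and released on its pad, about 3 mm from the middle; it took about 22.5 s of the 72 s, and the judge's verdict was not shown to me.

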